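# Pry the snap cover off a terminal box

## Task

Two grey boxes with white covers are fixed to the bench; one cover is screwed down, the other is a snap-fit cover with a small lip standing out over a notch in the box wall. Pick up the flat pry knife, put its blade into the notch under the lip and lift the lip until the snap-fit cover pops out of its side clips, touching the cover only with the knife and never with the gripper. Leave the cover unclipped, and lay the knife down on the bench.

Things in the scene. Friction and masses are not known exactly. Their poses are not given: they have to be found in the camera images.
- pry_knife: Pry knife lying on the bench: wooden handle 90 long (its x), 24 wide, 22 high; flat steel blade 75 x 16 x 3. Origin: centre of the handle's underside; x points along the blade, z up. Handle x -45 to 45, blade x 45 to 120 (tip), mid-thickness at z 11. 0.12 kg, centre of mass x 20. Not the round-shaft screwdriver nor the brush beside it.
- terminal_box: Grey box fixed to the bench, 110 (x) by 90 (y), 56 high without cover. Origin: centre of underside, z up. Notch: gap in the -x wall (5 thick), y -22 to 22, z 40 to 56, cover above it; free 50 deep behind it above z 30. The blade enters level along +x. Sprung clip on each y side at x -30, top z 71; fixed hooks over the +x edge. The box with 4 screw heads and no lip is another one.
- cover: White loose snap-fit cover on that box, plate 110 (x) by 90 (y) by 4, axes as the box. Origin: centre of its underside, 56 above the bench when clipped. 0.09 kg. Lifting the lip takes about 6 N; it tips about its +x edge. At about 17 of lip lift the clips snap in under it and it stays propped, lip about 20 above clipped height; if let down sooner, or pressed down, it is clipped again.
- cover_lip (a point): Middle of the underside of the cover's lip. The lip is 50 wide (y), 4 thick, stands out 10 past the box's -x wall over the notch; this point is 60 from the cover's origin towards -x, 5 outside the wall, 56 above the bench when clipped.
Not all that is in view belongs to the job. There is more than one size of the pry_knife; the one meant has the size given above. What is shaped like the terminal_box but orange is not meant.

How it is judged (in metres and radians):
On the way:
1. the knife, pressing on the cover, lifts its lip at least 6 mm above its clipped height (z of cover_lip in the frame of terminal_box above 0.062 m and contact force between pry_knife and cover above 0.15 N), for 0.05 s.
At the end, for the whole second after the job is handed in: The cover is unclipped and at rest: its lip is at least 10 mm above its clipped height (propped on the clips), or the cover is 30 mm or more aside of its place but still on the bench. The knife lies on the bench itself (handle underside below 30 mm), level within 10 degrees and at rest ((z of cover_lip in the frame of terminal_box above 0.066 m or (horizontal distance between cover and terminal_box above 0.03 m and height (world z) of cover above -0.02 m)) and linear speed of each of cover, pry_knife below 0.03 m/s and height (world z) of pry_knife between -0.02 and 0.03 m and angle between pry_knife's own x axis and vertical between 1.4 and 1.74 rad); the robot touches nothing.
It fails at once if the gripper touches the cover (more than 1 N) (contact force between the fingers and cover above 1 N).
It also fails if it takes over 48 s, if anything falls off the work surface, if the arm or the gripper's body presses on something with over 40 N, if the wrist force passes 120 N, or if a joint passes its speed limit or range.

## Robot

A 6-joint arm with a two-finger parallel gripper is mounted at the origin on the work surface. World frame = base frame: x ahead of the robot, y to its left, z up, the work surface at z = 0. Lengths are in m, angles in degrees, forces in N, time in s.
With the tool pointing down it reaches from about 0.275 to 1 m from the base axis. Payload 8.4 kg.
Tool frame: the origin (TCP) lies between the finger pads; the fingertips stand 25 mm ahead of it and the grasp point (between the pads) lies 6 mm ahead of it (r.nose_length is the distance from the TCP to the fingertips, in m); z points along the fingers, y is the line along which they close (so a half turn about z gives the same grasp; the last joint's range is limited). The gripper opens to 85 mm and grips with 20 to 120 N. Pads are 22 mm wide; open, the fingers measure 114 mm over their backs; the gripper's body (76 mm by 85 mm) begins 54 mm behind the grasp point. The pads swing forward as they close: fully open they stand 13 mm farther back than shut.
Start: joints at [76.238, 20.225, 93.587, -0, 66.188, -0.138], TCP at [0.147, 0.607, 0.23] pointing down, gripper open.
Joint ranges: [-150.9, 150.9], [-52.94, 120.26], [3.33, 152.33], [-74.26, 254.26], [0, 154.13], [-172.89, 172.89]. Speed limits (degrees/s): [127.2, 127.2, 159.86, 180, 180, 180].

## Interface

Orientations are given as [roll, pitch, yaw] about the fixed x, y, z axes, in that order (R = Rz(yaw) Ry(pitch) Rx(roll)).
In Python, from workcell import r gives the robot as it stands. The module is installed in compiled form; this text tells all that it offers.
- The arm moves only by the shell command python3 -m creep 'ROWS'. ROWS is JSON, a list of rows, each an object with "offset": the shift along the tool's x, y, z as a fraction of full scale, a list of three; "angular": the turn, a rotation vector about the tool's x, y, z as a fraction of full scale, a list of three; "grip": the closure, from 0 (fully open) to 1 (shut). In form: [{"offset": [x, y, z], "angular": [wx, wy, wz], "grip": grip}, ...]. A call has 1 to 12 rows; each row is the pose to reach, as a shift and turn from the pose commanded when the call began, along the tool's axes at that moment; what a row does not reach only later rows make up. Full scale, the value 1, is 0.5 m for a shift and 0.5 rad for a turn. A row lasts 1/10 s, in which the tool goes at most 50 mm and 8.59 degrees, less where a joint would pass 70% of its speed; a pose out of reach is approached as far as the arm can. A call with a number of a shift or a turn outside -1 to 1 is refused whole. A call with a gripper value outside its range is refused whole. The fingers move at their own pace and stop on an object; the grip force is fixed at half the most. Time passes only in rows, so rows that repeat a pose let the fingers close. It gives the time, the measured TCP pose, the force, the opening and the grip force at its end, in the units of the state.
- r.get_state(): the state, without advancing time (a new reading comes with each control period).
- r.grab_frame(name): name is "side" or "top" or "wrist"; returns a dict with "color" (384x512x3 uint8, red, green, blue), "vertical_fov" (degrees; the focal length in pixels is half the picture's height over the tangent of half this angle, whatever the lens; pixels are square), "cx", "cy" (the principal point, pixels), "world_to_cam" (4x4, takes a point from world to camera coordinates). Camera axes: x right, y up, looking along -z (the intrinsics and any distortion apply to the point x, -y, -z); pixel columns grow to the right and rows downward; lengths in m; the calibration is good to about 2 mm. The wrist camera is an equidistant fisheye: a pixel r from the principal point sees the ray r / f radians off the axis. A picture is of the moment at which its call begins. There is no depth.
- r.hand_in(): hands the job in; it is judged then, once.
The state is a dict: "clock": time; "q": joint angles; "dq": joint speeds; "tau": joint torques, N m; "tcp_pos": TCP position; "eef_rot": TCP orientation; "ft_force": force on the tool from outside, world axes, zero at the start; "ft_torque": the same for the moment, N m; "grip_width": finger opening in m; "gripper_force": force on a finger pad.
Only numpy, scipy, OpenCV 4.12 (cv2) and the standard library are available. Lean on these libraries where they do the work, as an engineer would, in place of code of your own. Each camera call takes 0.05 s, during which the arm holds its last target. There are 200 camera calls.

## Working session

There is one attempt and no reset: what is moved stays moved. The work goes in short steps, Python scripts to look and compute and a shell command to move; the robot and the scene stay as the last step left them, time stands still between calls to the robot, and variables do not carry over. Pictures are saved under pics/ and viewed, at most 12 in all, crops included, and the job is handed in when it is done.

```bash
mkdir -p pics; cat > h.py <<'E'
import numpy as np, cv2
from workcell import r
def grab(n,f):
    d=r.grab_frame(n); cv2.imwrite(f,d['color'][:,:,::-1]); np.savez(f+'.npz',W=d['world_to_cam'],i=[d['vertical_fov'],d['cx'],d['cy']],fish=n=='wrist'); return d
def ray(f,u,v):
    z=np.load(f+'.npz');W=z['W'];fov,cx,cy=z['i'];fl=192/np.tan(np.radians(fov/2))
    a,b=(u-cx)/fl,(v-cy)/fl
    if z['fish']:
        t=np.hypot(a,b);s=np.sin(t)/max(t,1e-9);d=np.array([a*s,-b*s,-np.cos(t)])
    else: d=np.array([a,-b,-1])
    R=W[:3,:3];return -R.T@W[:3,3],R.T@d
def at(f,u,v,z):
    c,d=ray(f,u,v);return (c+d*(z-c[2])/d[2]).round(4)
E
python3 - <<'E'
from h import *
a=grab('top','pics/top.png');b=grab('side','pics/side.png');c=grab('wrist','pics/wrist.png')
im=np.hstack([a['color'],b['color']])[:,:,::-1]
for n in('top','side'):
    i=cv2.imread(f'pics/{n}.png');cv2.imwrite(f'pics/{n}L.png',cv2.resize(i,(800,600)))
s=r.get_state();print(s['tcp_pos'],s['eef_rot'],s['clock'],r.nose_length)
E
```

```text
[0.14712951 0.60706153 0.22950711] [-1.79937093e+02  4.30347256e-05  1.66375390e+02] 0.15 0.025
```

View pics/topL.png

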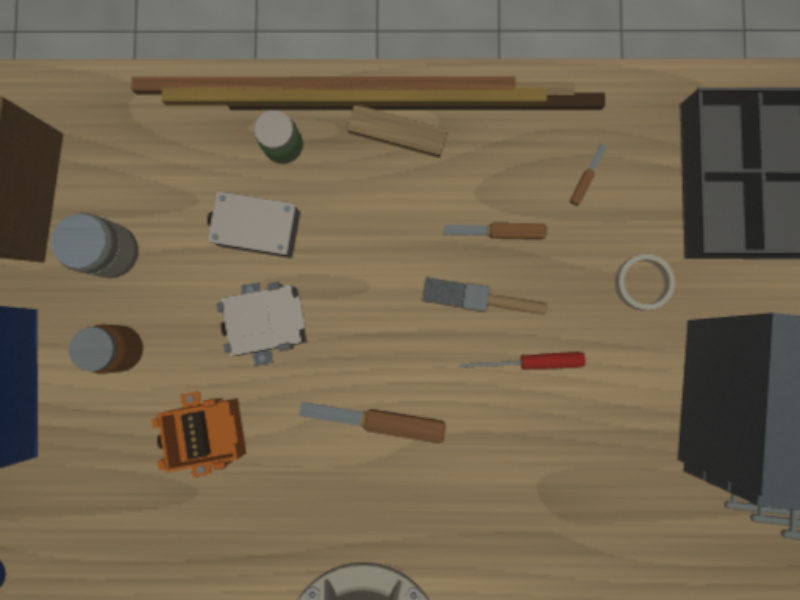

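View pics/sideL.png

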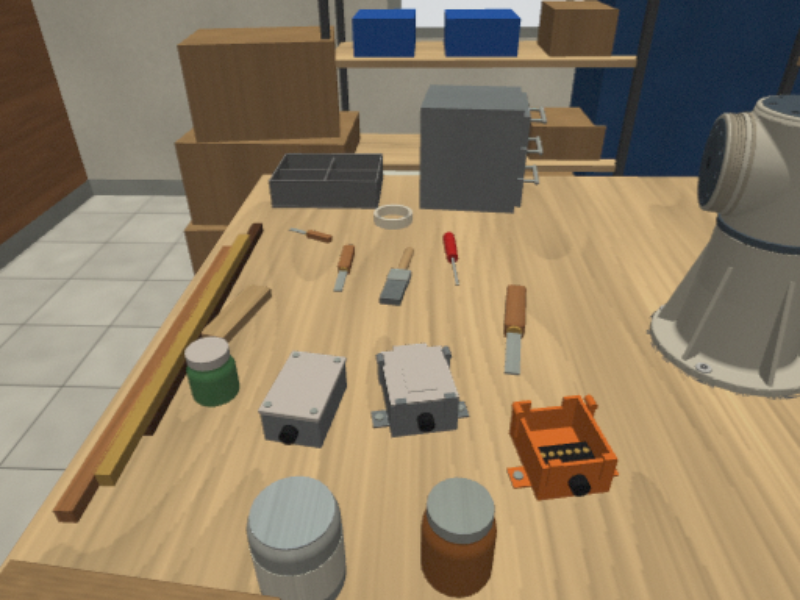

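```bash
python3 - <<'E'
from h import *
f='pics/top.png'; k=.64
for n,u,v,z in [('bigtip',301,408,.011),('bigjoin',365,417,.011),('bigend',444,431,.02),('midtip',443,230,.011),('midjoin',490,230,.015),('midend',547,231,.02),('smtip',603,145,.01),('smend',575,203,.01),('base',365,610,0),('cov c',262,320,.06),('org c',200,437,.03)]:
    print(n,at(f,u*k,v*k,z))
print(ray(f,256,192))
a=cv2.imread(f); b=cv2.imread('pics/side.png')
A=cv2.resize(a[170:245,125:215],(540,450),interpolation=3); B=cv2.resize(b[205:290,225:310],None,fx=3,fy=3,interpolation=2)
w=cv2.imread('pics/wrist.png')
o=np.zeros((600,800,3),np.uint8); o[:450,:540]=A; o[:255,545:800]=B; o[260:260+255,545:]=cv2.resize(w,(340,255))[:,42:297]
cv2.imwrite('pics/c1.png',o)
E
```

```text
bigtip [0.3645 0.101  0.011 ]
bigjoin [ 0.351  -0.0018  0.011 ]
bigend [ 0.3311 -0.1276  0.02  ]
midtip [ 0.6537 -0.1262  0.011 ]
midjoin [ 0.6533 -0.2023  0.015 ]
midend [ 0.6511 -0.2935  0.02  ]
smtip [ 0.7962 -0.3892  0.01  ]
smend [ 0.6993 -0.3419  0.01  ]
base [ 0.0479 -0.0041  0.    ]
cov c [0.5035 0.1553 0.06  ]
org c [0.3203 0.2559 0.03  ]
(array([ 0.46923205, -0.06903141,  1.02608236]), array([ 0.06840338,  0.01209428, -0.99759431]))
```

View pics/c1.png

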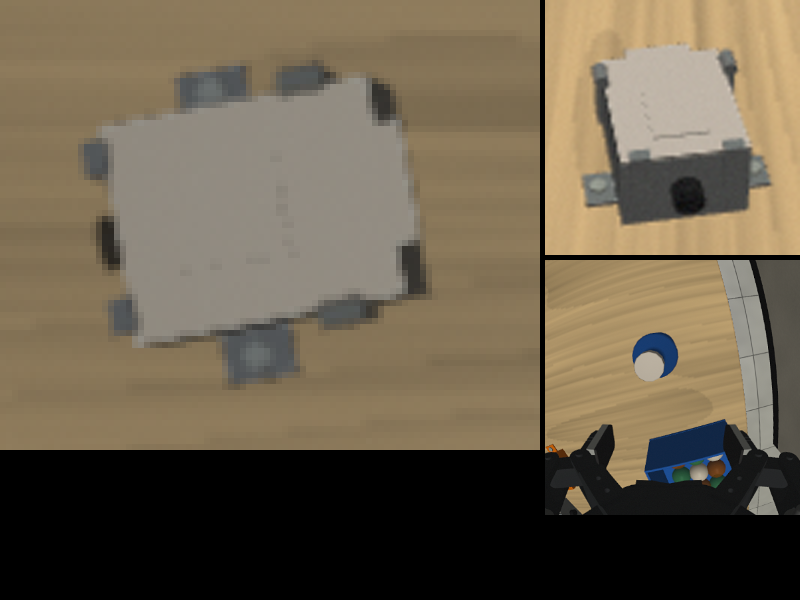

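The crop shows the snap-fit cover's hooks on its left and the lip on its right, at about crop x 410, facing world -y. The knife meant is the middle one, 167 mm long. I'll move over the box on the way to it.

```bash
cat >> h.py <<'E'
from scipy.spatial.transform import Rotation as Ro
def move(p,rot=None):
    s=r.get_state();R=Ro.from_euler('xyz',s['eef_rot'],degrees=True)
    print('now',s['clock'],np.round(s['tcp_pos'],4),np.round(s['eef_rot'],2),'off',(R.inv().apply(np.array(p)-s['tcp_pos'])/.5).round(4), 'ang',None if rot is None else ((R.inv()*Ro.from_euler('xyz',rot,degrees=True)).as_rotvec()/.5).round(4))
def cropbox(u,v): return 125+(u)/6,170+(v)/6
E
python3 - <<'E'
from h import *
move([.40,.12,.36],[180,0,89])
f='pics/top.png'
P={n:at(f,*cropbox(u,v),.06)[:2] for n,u,v in [('LT',107,126),('LB',140,345),('RT',368,76),('RB',402,297),('lipT',401,125),('lipB',420,238)]}
print(P); 
E
```

```text
now 0.15 [0.1471 0.6071 0.2295] [-179.94    0.    166.38] off [-0.721  -0.8279 -0.2601] ang [-1.9000e-03  1.5000e-03  2.7009e+00]
{'LT': array([0.5365, 0.2163]), 'LB': array([0.4487, 0.2007]), 'RT': array([0.5572, 0.1113]), 'RB': array([0.4685, 0.096 ]), 'lipT': array([0.5375, 0.0976]), 'lipB': array([0.4921, 0.0892])}
```

```bash
python3 -m creep '[{"offset":[0,0,-0.12],"angular":[0,0,0],"grip":0},{"offset":[-0.72,-0.83,-0.26],"angular":[0,0,0.98],"grip":0},{"offset":[-0.72,-0.83,-0.26],"angular":[0,0,0.98],"grip":0},{"offset":[-0.72,-0.83,-0.26],"angular":[0,0,0.98],"grip":0},{"offset":[-0.72,-0.83,-0.26],"angular":[0,0,0.98],"grip":0},{"offset":[-0.72,-0.83,-0.26],"angular":[0,0,0.98],"grip":0},{"offset":[-0.72,-0.83,-0.26],"angular":[0,0,0.98],"grip":0},{"offset":[-0.72,-0.83,-0.26],"angular":[0,0,0.98],"grip":0},{"offset":[-0.72,-0.83,-0.26],"angular":[0,0,0.98],"grip":0},{"offset":[-0.72,-0.83,-0.26],"angular":[0,0,0.98],"grip":0},{"offset":[-0.72,-0.83,-0.26],"angular":[0,0,0.98],"grip":0},{"offset":[-0.72,-0.83,-0.26],"angular":[0,0,0.98],"grip":0}]'
python3 -c "
from h import *
move([.6,-.2,.28],[180,0,89])"
```

```text
clock: 1.35
tcp_pos: [0.3973, 0.1219, 0.3598]
eef_rot: [180.0, 0.0, 138.3]
ft_force: [0.1, 1.2, 0.3]
grip_width: 0.0857
gripper_force: 0.0
now 1.35 [0.3973 0.1219 0.3598] [1.7997e+02 1.0000e-02 1.3831e+02] off [-0.7309 -0.2111  0.1596] ang [1.2000e-03 0.0000e+00 1.7212e+00]
```

```bash
python3 -c "
from h import *
grab('wrist','pics/w1.png')"
python3 -m creep '[{"offset":[-0.73,-0.21,0.16],"angular":[0,0,1],"grip":0},{"offset":[-0.73,-0.21,0.16],"angular":[0,0,1],"grip":0},{"offset":[-0.73,-0.21,0.16],"angular":[0,0,1],"grip":0},{"offset":[-0.73,-0.21,0.16],"angular":[0,0,1],"grip":0},{"offset":[-0.73,-0.21,0.16],"angular":[0,0,1],"grip":0},{"offset":[-0.73,-0.21,0.16],"angular":[0,0,1],"grip":0},{"offset":[-0.73,-0.21,0.16],"angular":[0,0,1],"grip":0},{"offset":[-0.73,-0.21,0.16],"angular":[0,0,1],"grip":0},{"offset":[-0.73,-0.21,0.16],"angular":[0,0,1],"grip":0},{"offset":[-0.73,-0.21,0.16],"angular":[0,0,1],"grip":0}]'
python3 -c "
from h import *
move([.652,-.24,.15],[180,0,89]);grab('wrist','pics/w2.png')
a=cv2.imread('pics/w1.png');b=cv2.imread('pics/w2.png')
cv2.imwrite('pics/c2.png',np.hstack([cv2.resize(a,(400,300)),cv2.resize(b,(400,300))]))"
```

```text
clock: 2.4
tcp_pos: [0.5993, -0.1977, 0.2783]
eef_rot: [-179.9, -0.1, 109.6]
ft_force: [-0.7, 0.0, -0.2]
grip_width: 0.0852
gripper_force: 0.0
now 2.4 [ 0.5993 -0.1977  0.2783] [-1.7992e+02 -8.0000e-02  1.0957e+02] off [-0.1154  0.0713  0.2563] ang [-0.0034 -0.0024  0.7181]
```

View pics/c2.png

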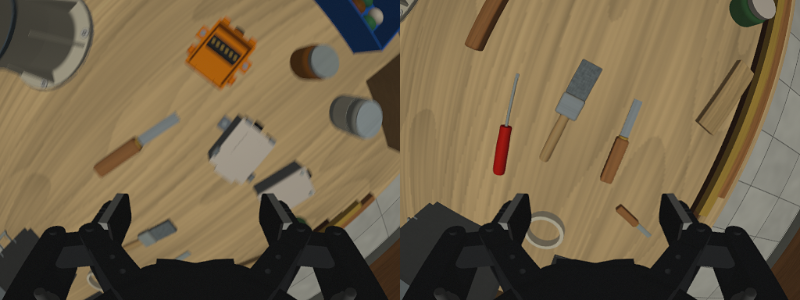

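The left picture shows the snap-fit box at about (240,150). The right one shows the knife from its tip at (637,100) to its handle end at (607,183). I'll zoom in on both.

```bash
python3 -c "
from h import *
a=cv2.imread('pics/w1.png');b=cv2.imread('pics/w2.png')
A=a[135:245,255:365];B=b[115:245,240:320]
o=np.zeros((585,800,3),np.uint8);o[:440,:440]=cv2.resize(A,(440,440),interpolation=2);o[:585,440:800]=cv2.resize(B,(360,585),interpolation=2)
cv2.imwrite('pics/c3.png',o)"
```

```text
(no output)
```

View pics/c3.png

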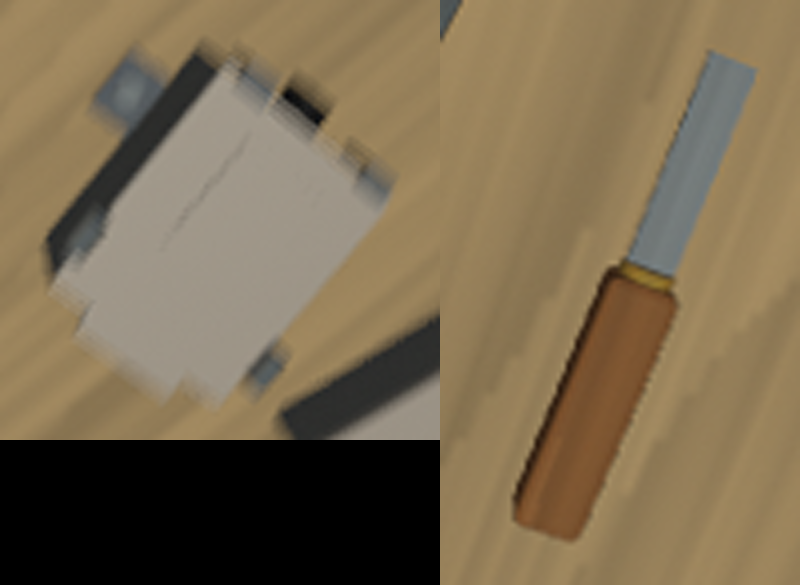

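```bash
python3 - <<'E'
from h import *
f='pics/w1.png'
P={n:at(f,255+u/4,135+v/4,.06)[:2] for n,u,v in [('H1',232,62),('H2',388,205),('L1',55,280),('L2',218,405),('l1',78,333),('l2',165,402)]}
print(P);print('c',np.mean([P[k] for k in('H1','H2','L1','L2')],0))
d=P['H1']+P['H2']-P['L1']-P['L2'];print(np.degrees(np.arctan2(d[1],d[0])),np.linalg.norm(d)/2)
f='pics/w2.png';g=lambda u,v,z:at(f,240+(u-440)/4.5,115+v/4.5,z)[:2]
t=g(732,60,.0125);j=g(652,268,.0125);e=g(547,531,.016);d=t-e
print(t,j,e,np.linalg.norm(d),np.degrees(np.arctan2(d[1],d[0])))
yaw=np.arctan2(d[1],d[0]);u=d/np.linalg.norm(d);o=(t-120*u/1000+e+45*u/1000)/2;print('origin',o,'x25',o+.025*u)
gp=o+.025*u
move([*gp,.10],[180,0,np.degrees(yaw)])
E
```

```text
{'H1': array([0.4558, 0.2018]), 'H2': array([0.5434, 0.2156]), 'L1': array([0.4772, 0.0937]), 'L2': array([0.565, 0.109]), 'l1': array([0.5006, 0.086 ]), 'l2': array([0.5486, 0.0933])}
c [0.51035  0.155025]
101.3253276674284 0.10948183639307481
[ 0.6575 -0.1273] [ 0.6578 -0.1977] [ 0.6575 -0.2923] 0.165 90.0
origin [ 0.6575 -0.2473] x25 [ 0.6575 -0.2223]
now 2.45 [ 0.5992 -0.1969  0.2789] [-1.7995e+02 -6.0000e-02  1.0963e+02] off [-0.0874  0.0931  0.3576] ang [-0.0021 -0.0018  0.6852]
```

```bash
python3 -m creep '[{"offset":[-0.086,0.09,0.2],"angular":[0,0,0.685],"grip":0},{"offset":[-0.086,0.09,0.3],"angular":[0,0,0.685],"grip":0},{"offset":[-0.086,0.09,0.4],"angular":[0,0,0.685],"grip":0},{"offset":[-0.086,0.09,0.44],"angular":[0,0,0.685],"grip":0},{"offset":[-0.086,0.09,0.46],"angular":[0,0,0.685],"grip":0},{"offset":[-0.086,0.09,0.48],"angular":[0,0,0.685],"grip":0},{"offset":[-0.086,0.09,0.498],"angular":[0,0,0.685],"grip":0},{"offset":[-0.086,0.09,0.498],"angular":[0,0,0.685],"grip":0},{"offset":[-0.086,0.09,0.498],"angular":[0,0,0.685],"grip":0}]'
python3 -c "
from h import *
grab('wrist','pics/w3.png')
cv2.imwrite('pics/w3L.png',cv2.resize(cv2.imread('pics/w3.png'),(800,600)))"
```

```text
clock: 3.35
tcp_pos: [0.6578, -0.2228, 0.0329]
eef_rot: [179.8, 0.1, 90.0]
ft_force: [0.4, -0.4, 1.0]
grip_width: 0.0854
gripper_force: 0.0
```

View pics/w3L.png

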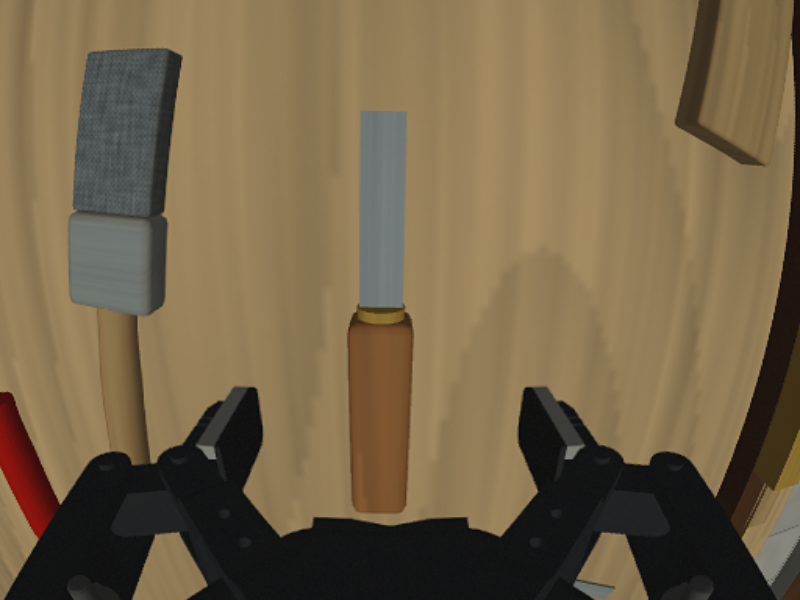

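The knife is centred between the fingers, with its tip at (383,111) and its handle end at (380,512).

```bash
python3 -c "
from h import *
f='pics/w3.png'
print(at(f,383*.64,111*.64,.0125),at(f,382*.64,308*.64,.0125),at(f,380*.64,512*.64,.022));move([.655,-.2223,.028],[180,0,90])"
```

```text
[ 0.6572 -0.1268  0.0125] [ 0.6567 -0.1986  0.0125] [ 0.6555 -0.29    0.022 ]
now 3.4 [ 0.6578 -0.223   0.0329] [1.7981e+02 6.0000e-02 9.0040e+01] off [ 0.0014 -0.0057  0.0098] ang [0.0065 0.0022 0.0013]
```

```bash
python3 -m creep '[{"offset":[0,-0.003,0.009],"angular":[0,0,0],"grip":0},{"offset":[0,-0.003,0.009],"angular":[0,0,0],"grip":1},{"offset":[0,-0.003,0.009],"angular":[0,0,0],"grip":1},{"offset":[0,-0.003,0.009],"angular":[0,0,0],"grip":1},{"offset":[0,-0.003,0.009],"angular":[0,0,0],"grip":1},{"offset":[0,-0.003,0.009],"angular":[0,0,0],"grip":1},{"offset":[0,-0.003,0.009],"angular":[0,0,0],"grip":1},{"offset":[0,-0.003,0.009],"angular":[0,0,0],"grip":1},{"offset":[0,-0.003,0.009],"angular":[0,0,0],"grip":1},{"offset":[0,-0.003,0.009],"angular":[0,0,0],"grip":1}]'
```

```text
clock: 4.4
tcp_pos: [0.655, -0.2227, 0.0258]
eef_rot: [-180.0, 0.0, 90.0]
ft_force: [0.0, 0.4, 0.6]
grip_width: 0.0002
gripper_force: 0.0
```

```bash
python3 -c "
from h import *
grab('wrist','pics/w4.png');grab('top','pics/t4.png')
a=cv2.resize(cv2.imread('pics/w4.png'),(500,375));b=cv2.resize(cv2.imread('pics/t4.png')[100:225,260:360],(300,375))
cv2.imwrite('pics/c4.png',np.hstack([a,b]))"
```

```text
(no output)
```

View pics/c4.png

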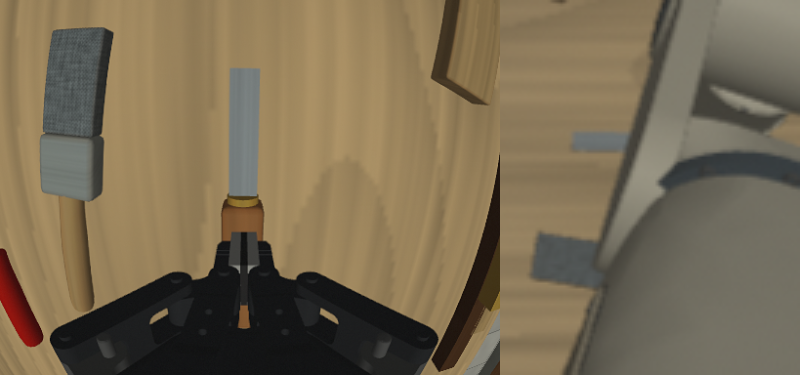

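```bash
python3 -c "
from h import *
f='pics/w4.png';z=np.load(f+'.npz');W=z['W'];fov,cx,cy=z['i'];fl=192/np.tan(np.radians(fov/2))
s=r.get_state();R=Ro.from_euler('xyz',s['eef_rot'],degrees=True)
print(s['tcp_pos'],s['grip_width'],s['ft_force'],s['gripper_force'],s['q'],'cam',-W[:3,:3].T@W[:3,3], 'axis',-W[2,:3])
for x in(-.011,0,.011):
  for l in(-.02,0,.012,.025):
    p=W@np.r_[s['tcp_pos']+R.apply([x,0,l]),1];t=np.arctan2(np.hypot(p[0],p[1]),-p[2]);k=t*fl/np.hypot(p[0],p[1]);print(x,l,(cx+p[0]*k)*500/512,(cy-p[1]*k)*500/512)
for y in (-.2,-.195,-.2465,-.29):
    print(y)
"
```

```text
[ 0.65500745 -0.22272752  0.02584169] 2.5274636467923137e-05 [ 0.70830781  0.23745287 -0.51594803] 0.0 [-1.89032700e+01  3.87728730e+01  9.20098510e+01 -2.51690271e-03
  4.92162845e+01 -1.89301055e+01] cam [ 0.65654157 -0.14626373  0.17057173] axis [ 0.00117566 -0.2990533  -0.95423568]
-0.011 -0.02 240.12266260245713 281.25548290616274
-0.011 0 240.45554151406665 261.5272984500651
-0.011 0.012 240.62722200062066 251.48614523064163
-0.011 0.025 240.7933558591265 241.8522742896551
0 -0.02 240.02760413288055 263.36983540587534
0 0 240.38919626689614 244.81850707627555
0 0.012 240.57329607378844 235.48502158897134
0 0.025 240.7500079682654 226.59438409517742
0.011 -0.02 239.93585127178468 244.0254230758408
0.011 0 240.32669562283797 227.02945940322164
0.011 0.012 240.52314228273315 218.57574204450844
0.011 0.025 240.71021335444087 210.5790381539503
-0.2
-0.195
-0.2465
-0.29
```

```bash
python3 -c "
from h import *
f='pics/w3.png';z=np.load(f+'.npz');W=z['W'];fov,cx,cy=z['i'];fl=192/np.tan(np.radians(fov/2))
T=np.array([.6578,-.223,.0329]);R=Ro.from_euler('xyz',[180,0,90],degrees=True)
print(fov)
for x in(-.011,.011):
  for y in (.043,.053):
   for l in(-.03,-.02,-.01,0,.012,.025):
    p=W@np.r_[T+R.apply([x,y,l]),1];t=np.arctan2(np.hypot(p[0],p[1]),-p[2]);k=t*fl/np.hypot(p[0],p[1]);print(x,y,l,round((cx+p[0]*k)*800/512),round((cy-p[1]*k)*800/512))
"
python3 -m creep '[{"offset":[0,0,0],"angular":[0,0,0],"grip":0},{"offset":[0,0,0],"angular":[0,0,0],"grip":0},{"offset":[0,0,0],"angular":[0,0,0],"grip":0},{"offset":[0,0,0],"angular":[0,0,0],"grip":0},{"offset":[0,0,0],"angular":[0,0,0],"grip":0},{"offset":[0,0,0],"angular":[0,0,0],"grip":0},{"offset":[0,0,0],"angular":[0,0,0],"grip":0}]'
```

```text
65.70646984690485
-0.011 0.043 -0.03 522 465
-0.011 0.043 -0.02 514 447
-0.011 0.043 -0.01 508 431
-0.011 0.043 0 502 417
-0.011 0.043 0.012 495 401
-0.011 0.043 0.025 489 386
-0.011 0.053 -0.03 551 462
-0.011 0.053 -0.02 543 445
-0.011 0.053 -0.01 535 430
-0.011 0.053 0 527 415
-0.011 0.053 0.012 519 400
-0.011 0.053 0.025 512 385
0.011 0.043 -0.03 531 404
0.011 0.043 -0.02 523 389
0.011 0.043 -0.01 515 375
0.011 0.043 0 508 362
0.011 0.043 0.012 500 349
0.011 0.043 0.025 493 337
0.011 0.053 -0.03 563 403
0.011 0.053 -0.02 553 387
0.011 0.053 -0.01 543 374
0.011 0.053 0 535 362
0.011 0.053 0.012 526 349
0.011 0.053 0.025 517 337
clock: 5.2
tcp_pos: [0.655, -0.2228, 0.0259]
eef_rot: [180.0, 0.0, 90.0]
ft_force: [-0.1, -0.3, 0.0]
grip_width: 0.0854
gripper_force: 0.0
```

The fingertips sit about 30 mm shorter than nominal: shut, their ends are about 6 mm behind the reported TCP. They therefore closed above the handle. I'll go lower in stages and watch the force.

```bash
python3 -m creep '[{"offset":[0,0,0.01],"angular":[0,0,0],"grip":0},{"offset":[0,0,0.02],"angular":[0,0,0],"grip":0},{"offset":[0,0,0.03],"angular":[0,0,0],"grip":0},{"offset":[0,0,0.03],"angular":[0,0,0],"grip":0}]'; python3 -m creep '[{"offset":[0,0,0.008],"angular":[0,0,0],"grip":0},{"offset":[0,0,0.016],"angular":[0,0,0],"grip":0},{"offset":[0,0,0.016],"angular":[0,0,0],"grip":0}]'
```

```text
clock: 5.6
tcp_pos: [0.6542, -0.2225, 0.0096]
eef_rot: [-179.9, -0.0, 90.0]
ft_force: [-0.8, 0.5, 0.1]
grip_width: 0.0852
gripper_force: 0.0
clock: 5.9
tcp_pos: [0.6546, -0.2226, 0.0022]
eef_rot: [-180.0, -0.0, 90.0]
ft_force: [0.9, 0.1, 0.3]
grip_width: 0.0855
gripper_force: 0.0
```

```bash
python3 -m creep '[{"offset":[0,0,0.007],"angular":[0,0,0],"grip":0},{"offset":[0,0,0.014],"angular":[0,0,0],"grip":0},{"offset":[0,0,0.014],"angular":[0,0,0],"grip":1},{"offset":[0,0,0.014],"angular":[0,0,0],"grip":1},{"offset":[0,0,0.014],"angular":[0,0,0],"grip":1},{"offset":[0,0,0.014],"angular":[0,0,0],"grip":1},{"offset":[0,0,0.014],"angular":[0,0,0],"grip":1},{"offset":[0,0,0.014],"angular":[0,0,0],"grip":1},{"offset":[0,0,0.014],"angular":[0,0,0],"grip":1}]'
```

```text
clock: 6.8
tcp_pos: [0.6567, -0.2235, -0.001]
eef_rot: [179.8, 0.1, 90.0]
ft_force: [-3.2, 0.5, 20.1]
grip_width: 0.0232
gripper_force: 65.4
```

```bash
python3 -m creep '[{"offset":[0,0,-0.08],"angular":[0,0,0],"grip":1},{"offset":[0,0,-0.16],"angular":[0,0,0],"grip":1},{"offset":[0,0,-0.24],"angular":[0,0,0],"grip":1},{"offset":[0,0,-0.24],"angular":[0,0,0],"grip":1},{"offset":[0,0,-0.24],"angular":[0,0,0],"grip":1}]'; python3 -c "
from h import *
move([.543,-.033,.115],[180,0,100.9])"
```

```text
clock: 7.3
tcp_pos: [0.6555, -0.2229, 0.117]
eef_rot: [179.9, 0.0, 90.0]
ft_force: [0.5, 0.1, -2.5]
grip_width: 0.0226
gripper_force: 59.5
now 7.3 [ 0.6555 -0.2229  0.117 ] [1.7988e+02 4.0000e-02 9.0030e+01] off [ 0.3799 -0.2248  0.0032] ang [ 0.0039  0.0018 -0.3794]
```

```bash
python3 -m creep '[{"offset":[0.38,-0.225,0],"angular":[0,0,-0.38],"grip":1},{"offset":[0.38,-0.225,0],"angular":[0,0,-0.38],"grip":1},{"offset":[0.38,-0.225,0],"angular":[0,0,-0.38],"grip":1},{"offset":[0.38,-0.225,0],"angular":[0,0,-0.38],"grip":1},{"offset":[0.38,-0.225,0],"angular":[0,0,-0.38],"grip":1},{"offset":[0.38,-0.225,0.06],"angular":[0,0,-0.38],"grip":1},{"offset":[0.38,-0.225,0.11],"angular":[0,0,-0.38],"grip":1},{"offset":[0.38,-0.225,0.11],"angular":[0,0,-0.38],"grip":1},{"offset":[0.38,-0.225,0.11],"angular":[0,0,-0.38],"grip":1}]'; python3 -c "
from h import *
move([.543,-.033,.035],[180,0,100.9])
grab('wrist','pics/w5.png');grab('side','pics/s5.png')
a=cv2.resize(cv2.imread('pics/w5.png')[:300],(512,300));b=cv2.resize(cv2.imread('pics/s5.png')[150:300,190:350],(640,600))
o=np.zeros((600,800,3),np.uint8);o[:300,:512]=a;o[300:,:]=cv2.resize(cv2.imread('pics/s5.png')[165:285,200:360],(800,600))[:300]
cv2.imwrite('pics/c5.png',o)"
```

```text
clock: 8.2
tcp_pos: [0.5413, -0.0328, 0.0599]
eef_rot: [-179.8, -0.0, 100.9]
ft_force: [1.0, 0.3, -0.9]
grip_width: 0.023
gripper_force: 59.4
now 8.2 [ 0.5413 -0.0328  0.0599] [-1.7983e+02 -4.0000e-02  1.0091e+02] off [-0.0012  0.0034  0.0497] ang [-0.006  -0.0015  0.0004]
```

View pics/c5.png

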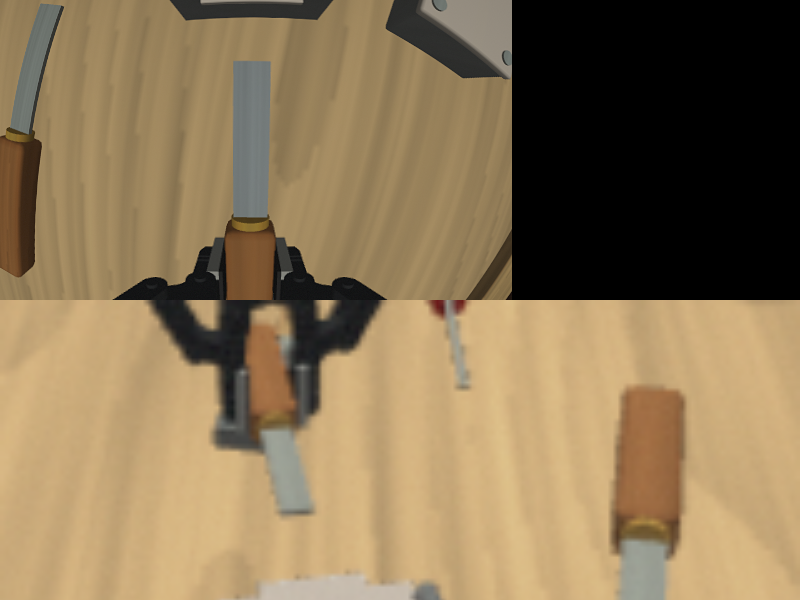

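The blade tip is at (251,61). The lip, at columns 202–303 and row 3, is centred ahead of it.

```bash
python3 -c "
from h import *
f='pics/w5.png'
L=[at(f,u,v,.057)[:2] for u,v in[(202,2),(252,3),(303,3)]];print(L)
d=L[2]-L[0];print('yaw',np.degrees(np.arctan2(d[1],d[0]))+90,np.linalg.norm(d))
u=np.array([np.cos(np.radians(100.9)),np.sin(np.radians(100.9))])
for zz in (.0599+.0135,.0599+.005):
  t=at(f,251,61,zz)[:2];print('tip',t,'to lip',(L[1]-t)@u,'tip from tcp',(t-[.5413,-.0328])@u)
print(at(f,233,210,.0734),at(f,270,210,.0734),at(f,233,63,.0734),at(f,270,63,.0734))
"
```

```text
[array([0.495 , 0.0917]), array([0.5196, 0.095 ]), array([0.5443, 0.1009])]
yaw 100.5705285786654 0.05015107177319345
tip [0.5254 0.0622] to lip 0.033304999345784736 tip from tcp 0.09629269524970142
tip [0.5252 0.0635] to lip 0.03199063393068138 tip from tcp 0.09760706066480478
[ 0.5301 -0.0061  0.0734] [ 0.5472 -0.0027  0.0734] [0.518  0.0599 0.0734] [0.5336 0.063  0.0734]
```

```bash
python3 -m creep '[{"offset":[0,0,0.025],"angular":[0,0,0],"grip":1},{"offset":[0,0,0.05],"angular":[0,0,0],"grip":1},{"offset":[0,0,0.05],"angular":[0,0,0],"grip":1},{"offset":[0.03,0,0.05],"angular":[0,0,0],"grip":1},{"offset":[0.05,0,0.05],"angular":[0,0,0],"grip":1},{"offset":[0.07,0,0.05],"angular":[0,0,0],"grip":1},{"offset":[0.09,0,0.05],"angular":[0,0,0],"grip":1},{"offset":[0.1,0,0.05],"angular":[0,0,0],"grip":1},{"offset":[0.1,0,0.05],"angular":[0,0,0],"grip":1}]'; python3 -c "
from h import *
grab('side','pics/s6.png');grab('wrist','pics/w6.png')
a=cv2.resize(cv2.imread('pics/w6.png')[:300],(512,300));
o=np.zeros((600,800,3),np.uint8);o[:300,:512]=a;o[300:,:]=cv2.resize(cv2.imread('pics/s6.png')[180:255,200:400],(800,300))
cv2.imwrite('pics/c6.png',o)"
```

```text
clock: 9.2
tcp_pos: [0.5328, 0.0172, 0.036]
eef_rot: [180.0, 0.0, 101.0]
ft_force: [0.1, 0.0, -0.7]
grip_width: 0.0229
gripper_force: 59.4
```

View pics/c6.png

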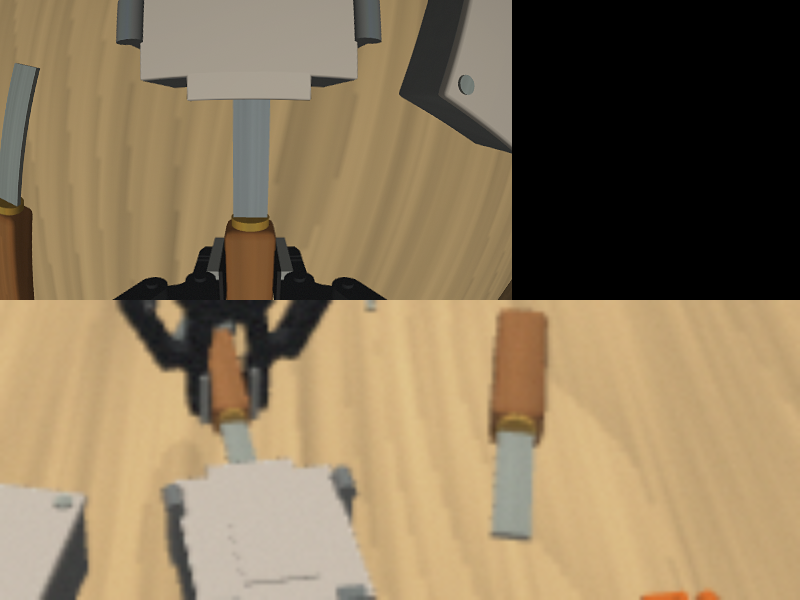

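```bash
python3 -m creep '[{"offset":[0.02,0,0],"angular":[0,0,0],"grip":1},{"offset":[0.04,0,0],"angular":[0,0,0],"grip":1},{"offset":[0.05,0,0],"angular":[0,0,0],"grip":1},{"offset":[0.05,0,0],"angular":[0,0,0],"grip":1},{"offset":[0.05,0,-0.006],"angular":[0,-0.1,0],"grip":1},{"offset":[0.05,0,-0.012],"angular":[0,-0.2,0],"grip":1},{"offset":[0.05,0,-0.018],"angular":[0,-0.3,0],"grip":1},{"offset":[0.05,0,-0.024],"angular":[0,-0.42,0],"grip":1},{"offset":[0.05,0,-0.024],"angular":[0,-0.42,0],"grip":1}]'; python3 -c "
from h import *
s=r.get_state();p=s['tcp_pos'];R=Ro.from_euler('xyz',s['eef_rot'],degrees=True)
print(R.apply([1,0,0]));move(np.array(p)+[0,0,.03])"
```

```text
clock: 10.2
tcp_pos: [0.5283, 0.0418, 0.048]
eef_rot: [180.0, 12.1, 101.0]
ft_force: [-0.3, 0.4, -0.4]
grip_width: 0.0228
gripper_force: 59.4
[-0.18708161  0.95975761 -0.20944165]
now 10.2 [0.5283 0.0418 0.048 ] [179.98  12.09 101.03] off [-0.0126  0.     -0.0587] ang None
```

```bash
python3 -m creep '[{"offset":[-0.002,0,-0.01],"angular":[0,0,0],"grip":1},{"offset":[-0.004,0,-0.02],"angular":[0,0,0],"grip":1},{"offset":[-0.006,0,-0.03],"angular":[0,0,0],"grip":1},{"offset":[-0.008,0,-0.036],"angular":[0,0,0],"grip":1},{"offset":[-0.008,0,-0.036],"angular":[0,0,0],"grip":1}]'; python3 -m creep '[{"offset":[-0.002,0,-0.008],"angular":[0,0,0],"grip":1},{"offset":[-0.004,0,-0.016],"angular":[0,0,0],"grip":1},{"offset":[-0.005,0,-0.024],"angular":[0,0,0],"grip":1},{"offset":[-0.006,0,-0.028],"angular":[0,0,0],"grip":1},{"offset":[-0.006,0,-0.028],"angular":[0,0,0],"grip":1}]'; python3 -c "
from h import *
grab('side','pics/s7.png');grab('wrist','pics/w7.png')
a=cv2.resize(cv2.imread('pics/w7.png')[:300],(512,300));
o=np.zeros((600,800,3),np.uint8);o[:300,:512]=a;o[300:,:]=cv2.resize(cv2.imread('pics/s7.png')[180:255,200:400],(800,300))
cv2.imwrite('pics/c7.png',o)"
```

```text
clock: 10.7
tcp_pos: [0.5288, 0.0404, 0.067]
eef_rot: [179.9, 12.0, 100.9]
ft_force: [-0.2, 0.1, -2.0]
grip_width: 0.0229
gripper_force: 59.5
clock: 11.2
tcp_pos: [0.5285, 0.0408, 0.081]
eef_rot: [180.0, 12.0, 100.9]
ft_force: [1.2, -0.1, -1.0]
grip_width: 0.0231
gripper_force: 59.4
```

View pics/c7.png

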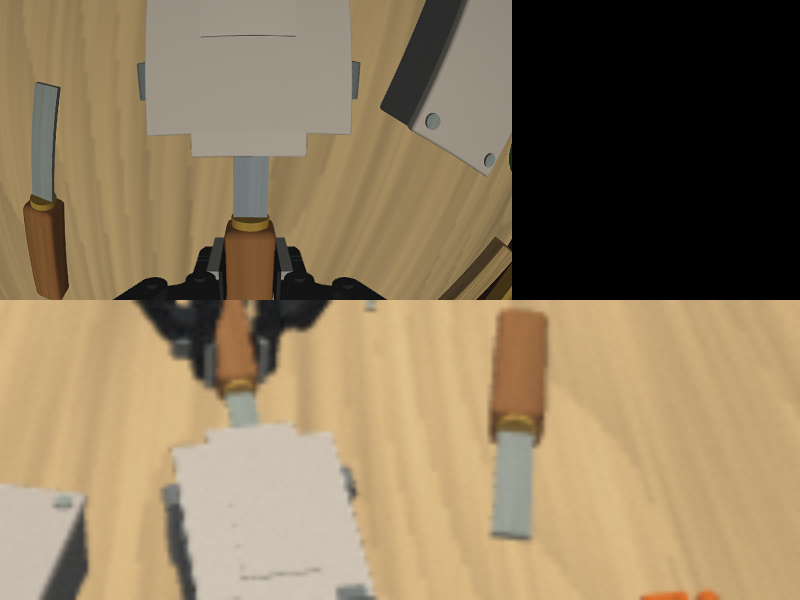

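Both views show the cover tilted up on the blade, and the force has dropped to almost nothing, so the clips have probably snapped under it. I'll lower the knife slightly and slide the blade out along its own axis.

```bash
python3 -m creep '[{"offset":[0.002,0,0.008],"angular":[0,0,0],"grip":1},{"offset":[0.004,0,0.016],"angular":[0,0,0],"grip":1},{"offset":[0.005,0,0.024],"angular":[0,0,0],"grip":1},{"offset":[0.005,0,0.024],"angular":[0,0,0],"grip":1},{"offset":[-0.02,0,0.024],"angular":[0,0,0],"grip":1},{"offset":[-0.05,0,0.024],"angular":[0,0,0],"grip":1},{"offset":[-0.09,0,0.024],"angular":[0,0,0],"grip":1},{"offset":[-0.13,0,0.024],"angular":[0,0,0],"grip":1},{"offset":[-0.15,0,0.024],"angular":[0,0,0],"grip":1},{"offset":[-0.15,0,0.024],"angular":[0,0,0],"grip":1}]'; python3 -c "
from h import *
grab('side','pics/s8.png');grab('wrist','pics/w8.png')
a=cv2.resize(cv2.imread('pics/w8.png')[:300],(512,300));
o=np.zeros((600,800,3),np.uint8);o[:300,:512]=a;o[300:,:]=cv2.resize(cv2.imread('pics/s8.png')[180:255,200:400],(800,300))
cv2.imwrite('pics/c8.png',o)
move([.555,-.09,.003],[180,0,100.9])"
```

```text
clock: 12.3
tcp_pos: [0.543, -0.0355, 0.0851]
eef_rot: [179.9, 12.0, 100.8]
ft_force: [-0.8, 0.5, -1.1]
grip_width: 0.0229
gripper_force: 59.5
now 12.4 [ 0.5425 -0.034   0.0846] [179.99  12.02 100.85] off [-0.0781  0.0034  0.1834] ang [ 3.000e-04  4.197e-01 -1.600e-03]
```

View pics/c8.png

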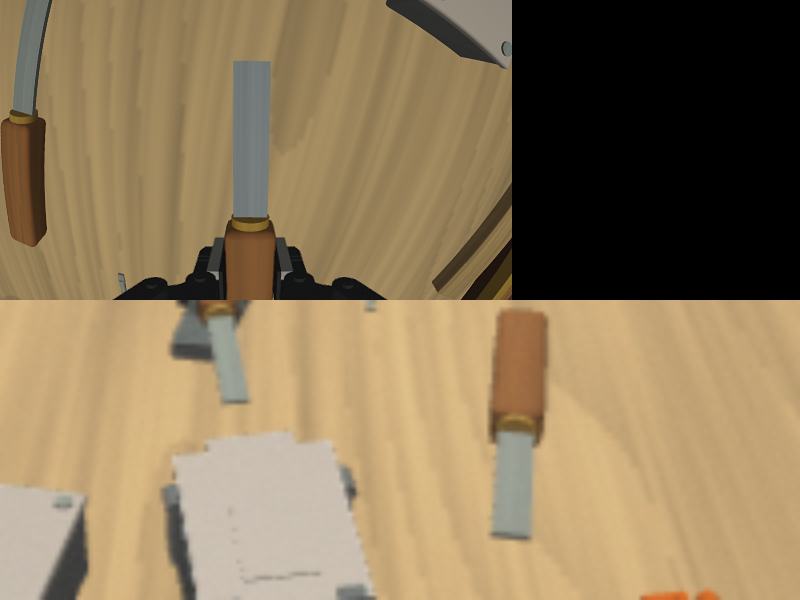

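The cover stays propped: its lip is at strip row 437, against 460 when clipped. Next I'll lay the knife on clear bench between the brush and the big knife.

```bash
python3 -c "
from h import *
f='pics/top.png'
print(at(f,425*.64,300*.64,.01),at(f,425*.64,280*.64,.01),at(f,460*.64,366*.64,.01))
move([.47,-.045,.04],[180,0,100.9])"
```

```text
[ 0.5391 -0.0972  0.01  ] [ 0.5717 -0.0971  0.01  ] [ 0.4331 -0.1538  0.01  ]
now 12.4 [ 0.5425 -0.034   0.0846] [179.99  12.02 100.85] off [ 0.0242 -0.1466  0.0859] ang [ 3.000e-04  4.197e-01 -1.600e-03]
```

```bash
python3 -m creep '[{"offset":[0.024,-0.05,0],"angular":[0,0.1,0],"grip":1},{"offset":[0.024,-0.1,0],"angular":[0,0.2,0],"grip":1},{"offset":[0.024,-0.147,0.03],"angular":[0,0.3,0],"grip":1},{"offset":[0.024,-0.147,0.06],"angular":[0,0.42,0],"grip":1},{"offset":[0.024,-0.147,0.086],"angular":[0,0.42,0],"grip":1},{"offset":[0.024,-0.147,0.086],"angular":[0,0.42,0],"grip":1},{"offset":[0.024,-0.147,0.086],"angular":[0,0.42,0],"grip":1}]'; python3 -m creep '[{"offset":[0,0,0.02],"angular":[0,0,0],"grip":1},{"offset":[0,0,0.04],"angular":[0,0,0],"grip":1},{"offset":[0,0,0.06],"angular":[0,0,0],"grip":1},{"offset":[0,0,0.07],"angular":[0,0,0],"grip":1},{"offset":[0,0,0.07],"angular":[0,0,0],"grip":1}]'
```

```text
clock: 13.1
tcp_pos: [0.4701, -0.0446, 0.0397]
eef_rot: [-180.0, 0.1, 100.9]
ft_force: [-0.2, 0.1, -0.4]
grip_width: 0.0228
gripper_force: 59.5
clock: 13.6
tcp_pos: [0.4692, -0.0448, 0.004]
eef_rot: [-179.9, -0.0, 100.9]
ft_force: [-0.5, -0.4, -1.0]
grip_width: 0.0227
gripper_force: 59.5
```

```bash
python3 -m creep '[{"offset":[0,0,0.004],"angular":[0,0,0],"grip":1},{"offset":[0,0,0.007],"angular":[0,0,0],"grip":1},{"offset":[0,0,0.007],"angular":[0,0,0],"grip":1}]'; python3 -m creep '[{"offset":[0,0,0],"angular":[0,0,0],"grip":0},{"offset":[0,0,0],"angular":[0,0,0],"grip":0},{"offset":[0,0,0],"angular":[0,0,0],"grip":0},{"offset":[0,0,0],"angular":[0,0,0],"grip":0},{"offset":[0,0,0],"angular":[0,0,0],"grip":0},{"offset":[0,0,0],"angular":[0,0,0],"grip":0},{"offset":[0,0,-0.05],"angular":[0,0,0],"grip":0},{"offset":[0,0,-0.12],"angular":[0,0,0],"grip":0},{"offset":[0,0,-0.2],"angular":[0,0,0],"grip":0},{"offset":[0,0,-0.3],"angular":[0,0,0],"grip":0},{"offset":[0,0,-0.36],"angular":[0,0,0],"grip":0},{"offset":[0,0,-0.36],"angular":[0,0,0],"grip":0}]'; python3 -c "
from h import *
grab('side','pics/s9.png')
cv2.imwrite('pics/c9.png',cv2.resize(cv2.imread('pics/s9.png')[150:285,200:380],(800,600)))"
```

```text
clock: 13.9
tcp_pos: [0.47, -0.045, 0.0015]
eef_rot: [180.0, 0.0, 100.9]
ft_force: [-0.8, 0.2, -1.5]
grip_width: 0.0228
gripper_force: 59.5
clock: 15.1
tcp_pos: [0.4726, -0.0453, 0.1858]
eef_rot: [179.6, 0.1, 100.9]
ft_force: [0.4, -0.3, -0.1]
grip_width: 0.0855
gripper_force: 0.0
```

View pics/c9.png

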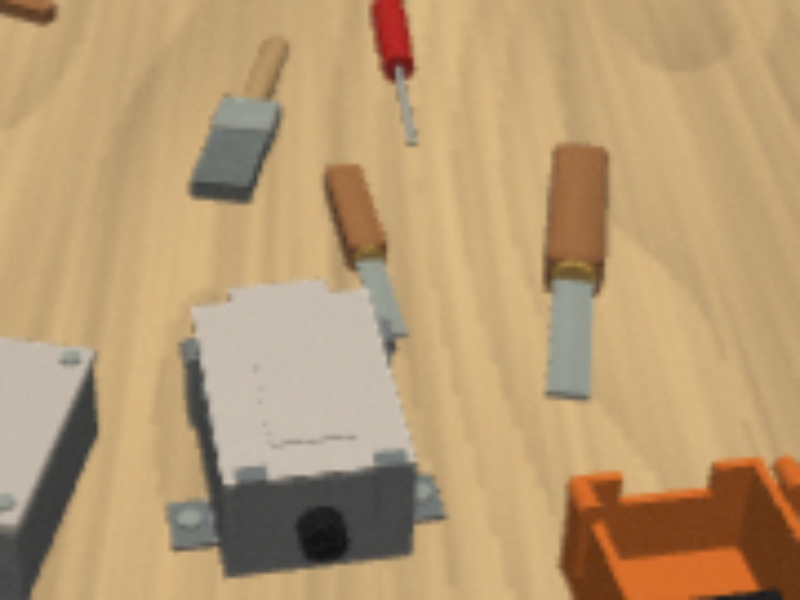

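The cover is still propped, with its lip near (280,290). The knife lies flat on the bench from (345,170) to (395,330), and the gripper is clear.

```bash
python3 -m creep '[{"offset":[0,0,0],"angular":[0,0,0],"grip":0},{"offset":[0,0,0],"angular":[0,0,0],"grip":0}]' >/dev/null; python3 -c "
from workcell import r
print(r.hand_in())"
```

```text
the job is handed in; nothing more can be done
None
```

The snap-fit cover was pried up with the knife and stayed propped on its clips in the last picture, the knife lies flat on the bench, and I handed the job in after about 15 s; no verdict came back.

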